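# Pack rock cores down a sample tube with the ramrod

## Robot

A 6-joint arm with a two-finger parallel gripper is mounted at the origin on the work surface. World frame = base frame: x ahead of the robot, y to its left, z up, the work surface at z = 0. Lengths are in m, angles in rad, forces in N, time in s.
With the tool pointing down it reaches from about 0.3 to 0.775 m from the base axis. Payload 14.6 kg.
Tool frame: the origin (TCP) lies at the very end of the fingers, on their centre line; the grasp point (between the pads) lies 19 mm behind it; z points along the fingers, y is the direction in which the jaws open and shut (so a half turn about z gives the same grasp; the last joint's range is limited). The gripper opens to 94 mm and grips with 3 to 60 N. Pads are 16 mm wide; open, the fingers measure 119 mm over their backs; the gripper's body (75 mm by 177 mm) begins 78 mm behind the grasp point.
Start: joints at [1.047, 0.3, 1.521, -0, 1.321, -0.067], TCP at [0.243, 0.494, 0.205] pointing down, gripper open.
Joint ranges: [-3.03, 3.03], [-0.79, 2.21], [0.23, 2.52], [-1.04, 4.18], [0, 3.07], [-2.55, 2.55]. Speed limits (rad/s): [2.22, 2.22, 2.57, 3.14, 3.14, 3.14].

## Interface

Orientations are given as [roll, pitch, yaw] about the fixed x, y, z axes, in that order (R = Rz(yaw) Ry(pitch) Rx(roll)).
In Python, from station import status, camera, ctrl gives the robot as it stands. The module is installed in compiled form; this text tells all that it offers.
- The arm moves only by the shell command python3 -m jog 'ROWS' [FORCE]. ROWS is JSON, a list of rows, each a list of 7 numbers: the shift along the tool's x, y, z each as a share of 1000 mm, from -1 to 1, then the turn, a rotation vector about the tool's x, y, z each as a share of pi/2 rad, from -1 to 1, then the opening, from -1 (shut) to 1 (fully open), so that 0 is half open. A call has 1 to 20 rows; each row is the pose to reach, as a shift and turn from the pose measured when the call began, along the tool's axes at that moment; what a row does not reach only later rows make up. A row lasts 1/10 s, in which the tool goes at most 50 mm and 8.59 degrees, less where a joint would pass 70% of its speed; a pose out of reach is approached as far as the arm can. A call with a number of a shift or a turn outside -1 to 1 is refused whole. A call with a gripper value outside its range is refused whole. The fingers move at their own pace and stop on an object; FORCE is the grip in N (left out, the last holds). Time passes only in rows, so rows that repeat a pose let the fingers close. It gives the time, the measured TCP pose, the force and the opening at its end, in the units of the state.
- status.get_obs(): the state, without advancing time (a new reading comes with each control period).
- camera(name): name is "scene" or "top" or "wrist"; returns a dict with "image" (384x512x3 uint8, red, green, blue), "fx", "fy", "cx", "cy" (pixels), "world_from_camera" (4x4, takes a point from camera to world coordinates). Camera axes: x right, y down, z forward; pixel columns grow to the right and rows downward; lengths in m; the calibration is good to about 2 mm. A picture is of the moment at which its call begins. There is no depth.
- ctrl.hand_in(): hands the job in, once; it reports no verdict.
The state is a dict: "time_s": time; "qpos": joint angles; "joint_vel": joint speeds; "tau": joint torques, N m; "ee_pos": TCP position; "eef_rot": TCP orientation; "force": force on the tool from outside, world axes, zero at the start; "moment": the same for the moment, N m; "grip_width": finger opening in m.
Only numpy, scipy, OpenCV 4.12 (cv2) and the standard library are available. Lean on these libraries where they do the work, as an engineer would, in place of code of your own. Each camera call takes 0.05 s, during which the arm holds its last target.

## Task

A first rock core is stuck part way down the upright white sample tube. Put the slimmer of the two cores from the rack into the tube on top of it, then take the ramrod from its stand and push both cores down until they bottom out on the unseen floor, which is set at a different height each time (the snug first core drags all the way, so resistance alone does not mean home), pressing them there firmly with about 15 N for half a second: much more cracks the stone. Put the ramrod back upright in its stand, fully down, and leave everything else where it is.

Things in the scene. Friction and masses are not known exactly. Their poses are not given: they have to be found in the camera images.
- tube: Fixed upright opaque white tube on a round black foot 90 mm across, 10 mm thick. Origin under the foot on the tube's axis, z up. Outside 36 mm across, 43 mm at the lip; bore 27 mm, flaring to about 34 mm over the top 8 mm. Mouth 140 mm above the origin. The first core (25 mm diameter, 40 mm long) is inside; its top starts 18 to 44 mm below the mouth.
- mouth (a point): Centre of the mouth, level with the lip. The slim core, let go in the mouth, slides freely down on to the first core and ends with its top between 18 mm above and 8 mm below the lip. Pushed, the first core drags with about 6 N all the way and stays where it is left. The floor is set at an unseen height: bottomed out, the slim core's top is 30 to 52 mm below the mouth; there a rubber pad gives about 1 mm per 8 N and rises again when let go.
- slim_core: Loose grey stone cylinder, 25 mm diameter, 36 mm long, about 45 g; starts standing upright near the middle of one of the rack's two recesses (28 mm shows above the rack). Origin at the centre of its underside, z along its axis. Cracks if the ramrod presses it with more than 30 N.
- wide_core: Bystander: like the slim core but 32 mm diameter, too wide for the tube; stands in the rack's other recess. Origin at the centre of its underside. Which core stands in which recess varies.
- rack: Fixed light wooden block 60 x 150 x 30 mm (x, y, z) with two round recesses 36 mm wide and 8 mm deep, 40 mm either side of its middle along its y. Origin at the centre of its underside.
- rod: Ramrod, loose, 165 mm long, about 0.22 kg: a plain aluminium shaft 22 mm diameter from 0 to 85 mm, a collar 34 mm diameter from 85 to 91 mm, and a wooden grip 24 mm diameter from 91 to 165 mm. Origin at the centre of its flat foot, z up along its axis. Starts standing upright in the stand, foot 10 mm above the table.
- stand: Fixed wooden block 80 x 80 x 50 mm with one round hole in its top, 26 mm wide and 40 mm deep, in the middle. Origin at the centre of its underside, z up. A rod standing fully down in it has its foot 10 mm above the origin.
- beaker: Bystander: glass beaker, 68 mm across, 90 mm high, origin at its underside, beyond the tube.
- jar: Bystander: amber jar, 54 mm across, 75 mm high, origin at its underside.
- petri: Bystander: closed flat dish, 94 mm across, 16 mm high, origin at its underside.
- slide_box: Bystander: wooden slide box, about 85 x 100 x 34 mm, origin at its underside.
- rock: Bystander: rough rock, 60 mm across, 37 mm high, origin at its underside.
- lens: Bystander: hand lens lying flat, ring 56 mm across, 7 mm thick, handle to its -x out to 100 mm; origin under the ring's centre.
- tweezers: Bystander: steel tweezers lying flat, 120 mm long along x, 6 mm high, origin under their middle.
Things that resemble listed ones, but are neither listed nor needed, are in the scene too. What is shaped like the stand but purple or yellow is not meant.

How it is judged:
By the outcome, as a careful person would: the job done as asked, in the order asked, and still so for the second after the job is handed in, with the robot touching nothing.
It also fails if it takes over 72 s, if anything falls off the work surface, if the arm or the gripper's body presses on something with over 40 N, if the wrist force passes 120 N, or if a joint passes its speed limit or range.

## Working session

There is one attempt and no reset: what is moved stays moved. The work goes in short steps, Python scripts to look and compute and a shell command to move; the robot and the scene stay as the last step left them, time stands still between calls to the robot, and variables do not carry over. Pictures are saved under pics/ and viewed, and the job is handed in when it is done.

```bash
mkdir -p pics; cat > h.py <<'E'
from station import status, camera, ctrl
import numpy as np, cv2
from scipy.spatial.transform import Rotation as R
def snap(name,fn=None):
    c=camera(name)
    if fn: cv2.imwrite('pics/'+fn,c['image'][:,:,::-1])
    return c
def onplane(c,u,v,z):
    T=np.array(c['world_from_camera']);d=T[:3,:3]@np.array([(u-c['cx'])/c['fx'],(v-c['cy'])/c['fy'],1]);o=T[:3,3]
    return o+d*(z-o[2])/d[2]
def proj(c,p):
    T=np.linalg.inv(np.array(c['world_from_camera']));q=T[:3,:3]@np.array(p)+T[:3,3]
    return c['fx']*q[0]/q[2]+c['cx'],c['fy']*q[1]/q[2]+c['cy']
E
python3 - <<'E'
from h import *
import pickle
print(status.get_obs())
for n in ['scene','top','wrist']:
    c=snap(n,n+'0.png');pickle.dump(c,open(n+'0.pkl','wb'));print(n,c['fx'],np.round(c['world_from_camera'],3).tolist())
E
```

```text
{'time_s': 0.0, 'qpos': array([ 1.04739295e+00,  3.00462406e-01,  1.52158046e+00, -2.43746022e-05,
        1.32066356e+00, -6.65819719e-02]), 'joint_vel': array([ 5.44792013e-04, -1.20573403e-03, -2.18262244e-03,  2.19539790e-03,
        7.53469495e-05,  8.04555667e-04]), 'tau': array([-2.91889650e-03, -5.31791174e+01, -3.52748716e+01,  7.07380241e-02,
        2.42361089e-02, -1.15462803e-04]), 'ee_pos': array([0.24247629, 0.49338283, 0.20489135]), 'eef_rot': array([-3.14047977e+00, -5.05456701e-05,  2.68477727e+00]), 'force': array([ 0.44596719,  0.08275495, -0.17874491]), 'moment': array([ 0.01211483, -0.00762218,  0.02091468]), 'grip_width': 0.09413091139198383}
scene 433.57927924127443 [[0.647, 0.591, -0.481, 0.992], [0.762, -0.499, 0.412, -0.404], [0.004, -0.634, -0.774, 0.857], [0.0, 0.0, 0.0, 1.0]]
top 358.39518171388625 [[0.004, -0.989, 0.146, 0.373], [-1.0, -0.004, -0.001, 0.017], [0.001, -0.146, -0.989, 1.008], [0.0, 0.0, 0.0, 1.0]]
wrist 290.9940273372737 [[0.441, 0.868, 0.228, 0.176], [0.897, -0.427, -0.113, 0.525], [-0.0, 0.255, -0.967, 0.385], [0.0, 0.0, 0.0, 1.0]]
```

View pics/scene0.png

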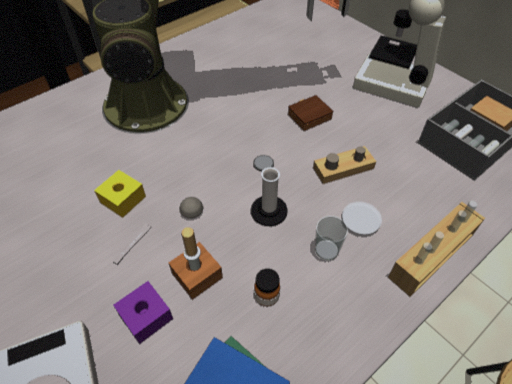

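View pics/top0.png

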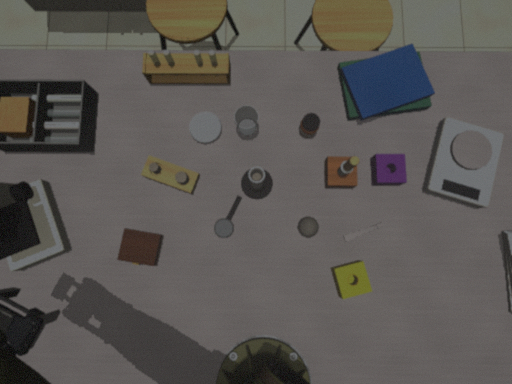

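View pics/wrist0.png

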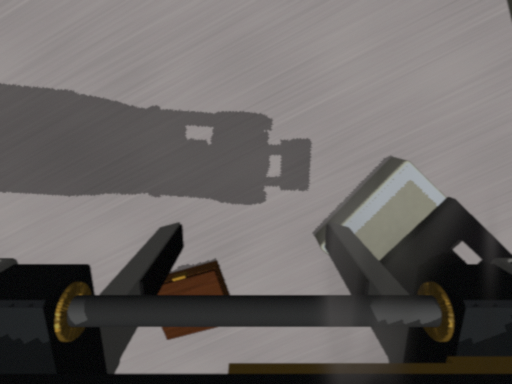

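```bash
python3 - <<'E'
from h import *
import pickle
t=pickle.load(open('top0.pkl','rb'));s=pickle.load(open('scene0.pkl','rb'))
f=lambda im,x,y,w,h,k:cv2.resize(im[y:y+h,x:x+w,::-1],None,fx=k,fy=k,interpolation=cv2.INTER_CUBIC)
a=f(t['image'],130,145,80,50,5);b=f(s['image'],305,135,80,50,5)
c=f(t['image'],230,150,80,50,5);d=f(t['image'],310,145,80,50,5)
cv2.imwrite('pics/crop.png',np.vstack([np.hstack([a,b]),np.hstack([c,d])]))
for n,u,v,z in [('coreL',155,165,.058),('coreR',182,177,.058),('mouth',257,173,.14),('rodtop',353,160,.175),('beaker',246,112,.09)]: print(n,onplane(t,u,v,z).round(3))
for n,u,v,z in [('coreL',332,156,.058),('coreR',360,149,.058),('mouth',270,174,.14),('rodtop',189,232,.175)]: print(n,onplane(s,u,v,z).round(3))
E
```

```text
coreL [0.579 0.294 0.058]
coreR [0.547 0.22  0.058]
mouth [0.542 0.018 0.14 ]
rodtop [ 0.568 -0.21   0.175]
beaker [0.718 0.048 0.09 ]
coreL [0.546 0.225 0.058]
coreR [0.576 0.297 0.058]
mouth [0.542 0.018 0.14 ]
rodtop [ 0.574 -0.213  0.175]
```

View pics/crop.png

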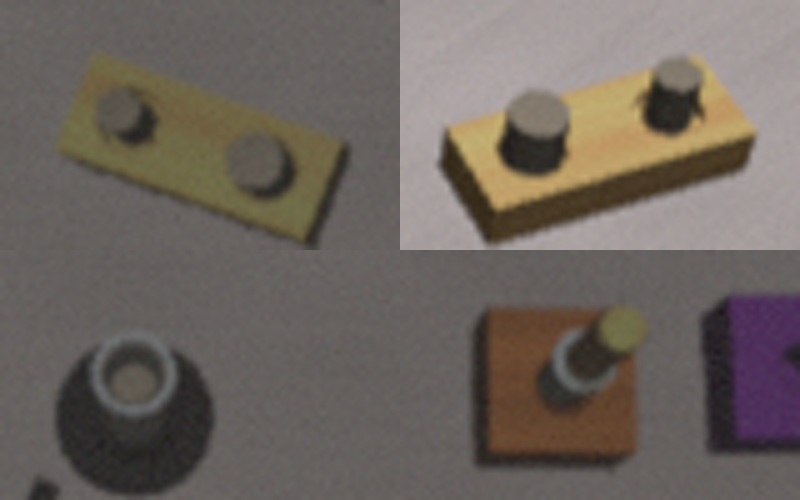

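Candidates: slim core – top px (155,167) slim vs (182,177) wide; the vial holder at (187,67) is not the rack. Stand – orange-brown (342,171), not purple (390,169)/yellow (352,280). The crop shows the slim core in the recess at (155,167), and the rod in the brown stand with its grip at (354,161).

```bash
python3 - <<'E'
from h import *
import pickle
t=pickle.load(open('top0.pkl','rb'));s=pickle.load(open('scene0.pkl','rb'))
f=lambda im,x,y,w,h,k:cv2.resize(im[y:y+h,x:x+w,::-1],None,fx=k,fy=k,interpolation=cv2.INTER_CUBIC)
a=f(s['image'],250,155,50,75,8);b=f(s['image'],160,220,50,75,8)
cv2.imwrite('pics/crop2.png',np.hstack([a,b]))
for n,u,v,z in [('slim',154.6,167,.058),('wide',182,177,.058),('mouth',256.7,174.7,.14),('rodtop',354.2,160.8,.175)]: print(n,onplane(t,u,v,z).round(4))
for n,u,v,z in [('slim',360,149.8,.058),('wide',332.2,157.8,.058)]: print(n,onplane(s,u,v,z).round(4))
# rack corners top
im=cv2.cvtColor(t['image'],cv2.COLOR_RGB2HSV)
def big(m,x,y,w,h):
    mm=np.zeros_like(m);mm[y:y+h,x:x+w]=m[y:y+h,x:x+w]
    cs,_=cv2.findContours(mm,0,2);c=max(cs,key=cv2.contourArea);return c
m=cv2.inRange(im,(15,80,60),(32,255,255));c=big(m,130,145,80,60);r=cv2.minAreaRect(c);print(r);P=[onplane(t,u,v,.03).round(3) for u,v in cv2.boxPoints(r)];print(P)
m=cv2.inRange(im,(3,100,60),(14,255,255));c=big(m,310,145,60,60);r=cv2.minAreaRect(c);print(r);print([onplane(t,u,v,.05).round(3) for u,v in cv2.boxPoints(r)],onplane(t,*r[0],.05))
E
```

```text
slim [0.5737 0.2952 0.058 ]
wide [0.5465 0.2202 0.058 ]
mouth [0.5381 0.0189 0.14  ]
rodtop [ 0.5661 -0.2129  0.175 ]
slim [0.5776 0.2951 0.058 ]
wide [0.5511 0.2205 0.058 ]
((169.66160583496094, 174.05926513671875), (53.23428726196289, 21.249900817871094), 20.136302947998047)
[array([0.557, 0.34 , 0.03 ]), array([0.614, 0.323, 0.03 ]), array([0.562, 0.181, 0.03 ]), array([0.506, 0.2  , 0.03 ])]
((341.5, 171.0), (28.0, 29.0), 90.0)
[array([ 0.605, -0.173,  0.05 ]), array([ 0.606, -0.253,  0.05 ]), array([ 0.528, -0.25 ,  0.05 ]), array([ 0.528, -0.171,  0.05 ])] [ 0.56643498 -0.21188709  0.05      ]
```

View pics/crop2.png

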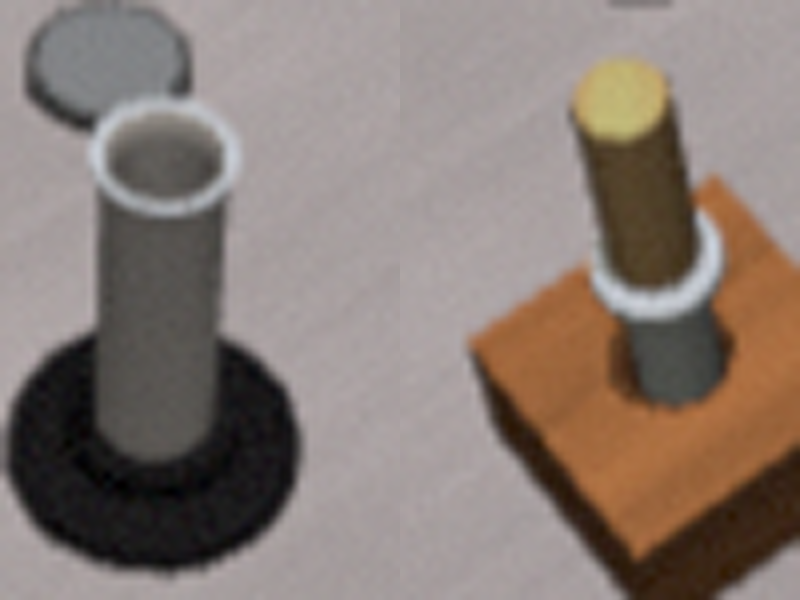

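```bash
cat >> h.py <<'E'
def goal(p,jawdeg):
    """print row numbers to reach TCP p, pointing down, jaw axis at jawdeg (mod 180, nearest given)"""
    o=status.get_obs();Rc=R.from_euler('xyz',o['eef_rot'])
    y=np.radians(jawdeg+90);Rt=R.from_euler('xyz',[np.pi,0,y])
    d=Rc.inv().apply(np.array(p)-o['ee_pos']);w=(Rc.inv()*Rt).as_rotvec()/(np.pi/2)
    print('t',round(o['time_s'],2),'tcp',o['ee_pos'].round(4),'q6',o['qpos'][5].round(2),'F',o['force'].round(1),'row',d.round(4).tolist(),w.round(4).tolist())
E
python3 -c "
from h import *
goal([.576,.295,.15],-20)"
```

```text
t 0.15 tcp [0.2425 0.4934 0.205 ] q6 -0.07 F [-0.7 -0.4 -0.3] row [-0.3868, -0.0309, 0.055] [-0.0005, 0.0004, 0.9314]
```

```bash
python3 -m jog '[[-0.387,-0.031,0.02,0,0,0.931,0.3],[-0.387,-0.031,0.03,0,0,0.931,0.3],[-0.387,-0.031,0.055,0,0,0.931,0.3],[-0.387,-0.031,0.055,0,0,0.931,0.3],[-0.387,-0.031,0.055,0,0,0.931,0.3],[-0.387,-0.031,0.055,0,0,0.931,0.3],[-0.387,-0.031,0.055,0,0,0.931,0.3],[-0.387,-0.031,0.055,0,0,0.931,0.3],[-0.387,-0.031,0.055,0,0,0.931,0.3],[-0.387,-0.031,0.055,0,0,0.931,0.3],[-0.387,-0.031,0.055,0,0,0.931,0.3],[-0.387,-0.031,0.055,0,0,0.931,0.3],[-0.387,-0.031,0.055,0,0,0.931,0.3],[-0.387,-0.031,0.055,0,0,0.931,0.3]]' 20
python3 -c "
from h import *
c=snap('wrist','w1.png');import pickle;pickle.dump(c,open('w1.pkl','wb'))
print(proj(c,[.576,.295,.058]))
goal([.576,.295,.15],-20)"
```

```text
time_s: 1.55
ee_pos: [0.576, 0.2951, 0.1501]
eef_rot: [-3.142, 0.001, 1.224]
force: [-0.8, 0.2, 0.3]
grip_width: 0.0615
(np.float64(254.2672772845978), np.float64(197.84472035303216))
t 1.6 tcp [0.576  0.295  0.1501] q6 0.76 F [-0.2  0.1  0.2] row [-0.0, 0.0, 0.0001] [-0.0, 0.0005, 0.0014]
```

View pics/w1.png

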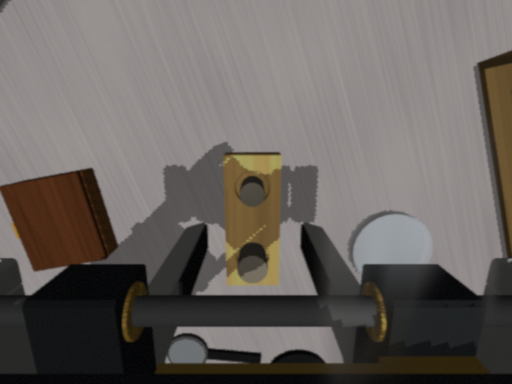

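```bash
python3 -c "
from h import *
import pickle
c=pickle.load(open('w1.pkl','rb'))
cv2.imwrite('pics/w1c.png',cv2.resize(c['image'][145:295,200:300,::-1],None,fx=5,fy=4 and 5,interpolation=2)[:600])"
```

```text
(no output)
```

View pics/w1c.png

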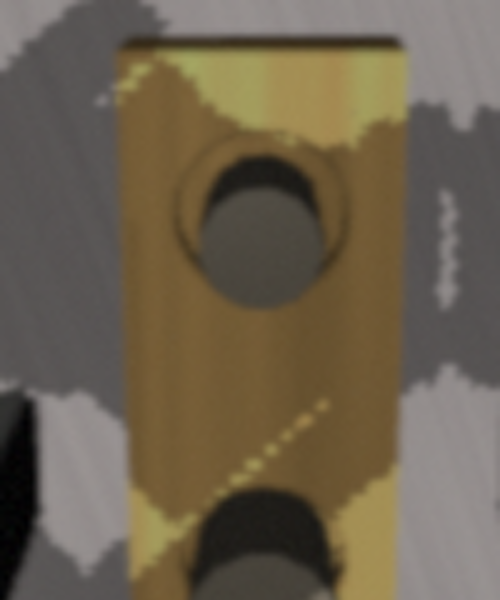

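```bash
python3 -c "
from h import *
import pickle
c=pickle.load(open('w1.pkl','rb'))
print(onplane(c,252.8,194.6,.058),onplane(c,252.4,189.4,.03),c['world_from_camera'].round(3).tolist())
p=onplane(c,252.8,194.6,.058)
goal([p[0],p[1],.043],-20)"
```

```text
[0.57576912 0.29853343 0.058     ] [0.57477503 0.29730362 0.03      ] [[0.94, -0.329, -0.086, 0.6], [-0.34, -0.909, -0.24, 0.364], [0.0, 0.255, -0.967, 0.33], [0.0, 0.0, 0.0, 1.0]]
t 1.6 tcp [0.576  0.295  0.1501] q6 0.76 F [-0.2  0.1  0.2] row [0.0033, -0.0014, 0.1071] [-0.0, 0.0005, 0.0014]
```

```bash
python3 -m jog '[[0.002,-0.001,0.04,0,0,0,0],[0.002,-0.001,0.08,0,0,0,0],[0.002,-0.001,0.107,0,0,0,0],[0.002,-0.001,0.107,0,0,0,0],[0.002,-0.001,0.107,0,0,0,-0.5],[0.002,-0.001,0.107,0,0,0,-0.8],[0.002,-0.001,0.107,0,0,0,-0.8],[0.002,-0.001,0.107,0,0,0,-0.8],[0.002,-0.001,0.107,0,0,0,-0.8]]' 20
python3 -c "
from h import *
c=snap('wrist','w2.png')
goal([.5755,.297,.2],-20)"
```

```text
time_s: 2.5
ee_pos: [0.5764, 0.2976, 0.0449]
eef_rot: [3.14, -0.001, 1.224]
force: [-0.8, -0.3, 7.5]
grip_width: 0.0244
t 2.55 tcp [0.5764 0.2976 0.0449] q6 0.77 F [-1.5  0.3  7.2] row [-0.0007, -0.0004, -0.1551] [0.0011, -0.0007, 0.0015]
```

View pics/w2.png

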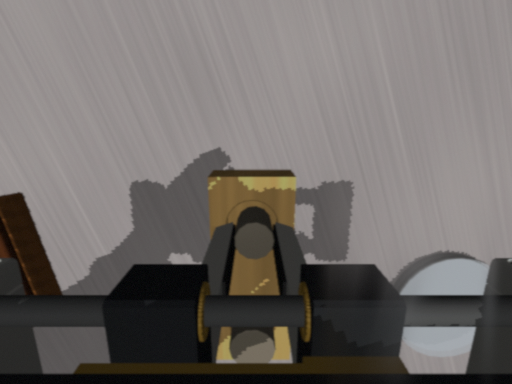

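```bash
python3 -c "
from h import *
import pickle
s=pickle.load(open('scene0.pkl','rb'))
print(onplane(s,270.75,174.5,.14),onplane(s,187.6,232.3,.175))
goal([.5175,-.0375,.21],-20)"
```

```text
[0.54423053 0.01781992 0.14      ] [ 0.57251108 -0.21501991  0.175     ]
t 2.55 tcp [0.5764 0.2976 0.0449] q6 0.77 F [-1.5  0.3  7.2] row [-0.335, 0.0588, -0.1654] [0.0011, -0.0007, 0.0015]
```

```bash
python3 -m jog '[[0,0,-0.03,0,0,0,-0.8],[0,0,-0.08,0,0,0,-0.8],[0,0,-0.13,0,0,0,-0.8],[-0.02,0,-0.165,0,0,0,-0.8],[-0.07,0.01,-0.165,0,0,0,-0.8],[-0.12,0.02,-0.165,0,0,0,-0.8],[-0.17,0.03,-0.165,0,0,0,-0.8],[-0.22,0.04,-0.165,0,0,0,-0.8],[-0.27,0.05,-0.165,0,0,0,-0.8],[-0.31,0.059,-0.165,0,0,0,-0.8],[-0.335,0.059,-0.165,0,0,0,-0.8],[-0.335,0.059,-0.165,0,0,0,-0.8],[-0.335,0.059,-0.165,0,0,0,-0.8]]'
python3 -c "
from h import *
import pickle
c=snap('wrist','w3.png');pickle.dump(c,open('w3.pkl','wb'))
cv2.imwrite('pics/w3c.png',cv2.resize(c['image'][60:260,160:340,::-1],None,fx=3,fy=3,interpolation=2))
for p in ([.5381,.0189,.14],[.5442,.0178,.14]): print(proj(c,p))
s=snap('scene','s3.png')
goal([.54,.018,.18],-20)"
```

```text
time_s: 3.85
ee_pos: [0.5178, -0.0376, 0.2101]
eef_rot: [3.139, -0.001, 1.223]
force: [-0.2, 0.2, -1.2]
grip_width: 0.0243
(np.float64(253.8239064552388), np.float64(135.94452385745478))
(np.float64(261.0740171267632), np.float64(134.6762082830032))
t 3.95 tcp [ 0.518  -0.0367  0.2099] q6 0.2 F [-0.2  0.1  0.2] row [0.0589, 0.0021, 0.0299] [0.0013, -0.0008, 0.0021]
```

View pics/w3c.png

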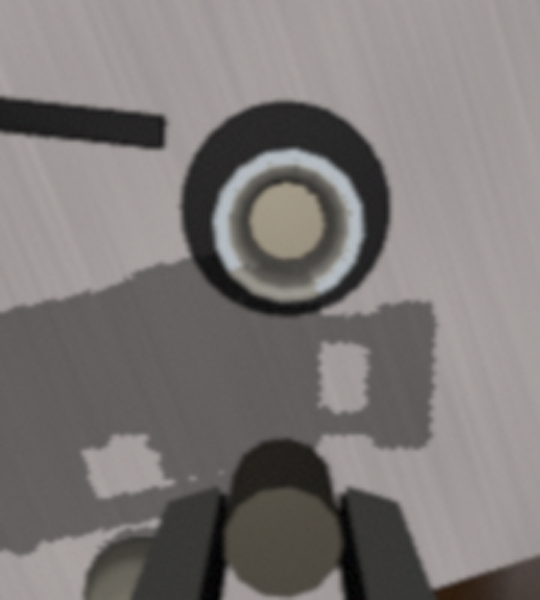

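View pics/s3.png

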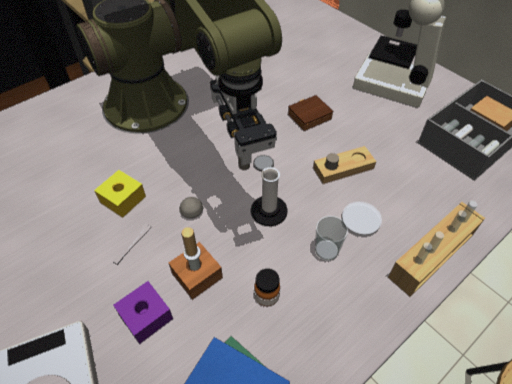

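```bash
python3 -c "
from h import *
import pickle
c=pickle.load(open('w3.pkl','rb'))
o=status.get_obs();t=np.array(o['ee_pos'])
m=onplane(c,256.3,134.8,.14);k=onplane(c,254.7,240.3,t[2]+.0131)
print(m,k,k-t)
print('inhand tool x', (k-t)[:2]@np.array([np.cos(1.223),np.sin(1.223)]))
q=t+m-k; goal([q[0],q[1],.165],-20)"
```

```text
[0.5403839 0.0190767 0.14     ] [ 0.51821821 -0.03680514  0.22295269] [ 0.00026391 -0.00010043  0.0131    ]
inhand tool x -4.472012337095017e-06
t 3.95 tcp [ 0.518  -0.0367  0.2099] q6 0.2 F [-0.2  0.1  0.2] row [0.06, 0.0018, 0.0449] [0.0013, -0.0008, 0.0021]
```

```bash
python3 -m jog '[[0.03,0.001,0,0.001,-0.001,0.002,-0.8],[0.06,0.002,0,0.001,-0.001,0.002,-0.8],[0.06,0.002,0.03,0.001,-0.001,0.002,-0.8],[0.06,0.002,0.04,0.001,-0.001,0.002,-0.8],[0.06,0.002,0.045,0.001,-0.001,0.002,-0.8],[0.06,0.002,0.045,0.001,-0.001,0.002,-0.8],[0.06,0.002,0.048,0.001,-0.001,0.002,-0.8],[0.06,0.002,0.051,0.001,-0.001,0.002,-0.8],[0.06,0.002,0.051,0.001,-0.001,0.002,-0.8]]'
python3 -c "
from h import *
c=snap('wrist','w4.png')
goal([.5404,.0191,.153],-20)"
```

```text
time_s: 4.85
ee_pos: [0.5403, 0.0189, 0.159]
eef_rot: [3.141, 0.0, 1.222]
force: [-0.6, -0.0, -0.2]
grip_width: 0.0241
t 4.9 tcp [0.5403 0.019  0.1591] q6 0.32 F [ 0.1 -0.2 -1.3] row [0.0001, 0.0, 0.0061] [0.0004, 0.0001, -0.0001]
```

View pics/w4.png

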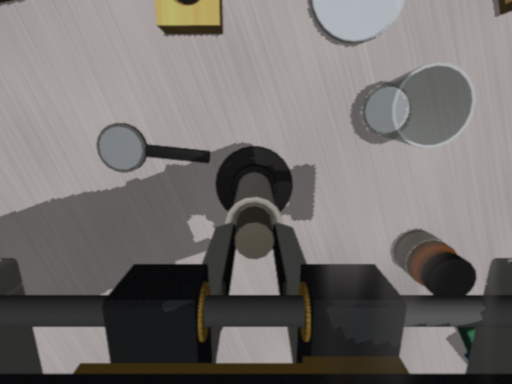

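```bash
python3 -m jog '[[0,0,0.002,0,0,0,-0.8],[0,0,0.004,0,0,0,-0.8],[0,0,0.006,0,0,0,-0.8],[0,0,0.008,0,0,0,-0.8],[0,0,0.008,0,0,0,-0.8]]'
python3 -c "
from h import *
goal([.5404,.0191,.151],-20)"
```

```text
time_s: 5.4
ee_pos: [0.5402, 0.0189, 0.1508]
eef_rot: [3.141, 0.0, 1.222]
force: [-0.6, -1.9, -0.5]
grip_width: 0.0239
t 5.4 tcp [0.5402 0.0189 0.1508] q6 0.32 F [-0.6 -1.9 -0.5] row [0.0002, 0.0001, -0.0002] [0.0002, 0.0003, -0.0001]
```

```bash
python3 -m jog '[[0,0,0,0,0,0,-0.4],[0,0,0,0,0,0,-0.2],[0,0,0,0,0,0,0],[0,0,0,0,0,0,0],[0,0,-0.02,0,0,0,0],[0,0,-0.06,0,0,0,0],[0,0,-0.08,0,0,0,0],[0,0,-0.08,0,0,0,0]]'
python3 -c "
from h import *
import pickle
c=snap('wrist','w5.png');pickle.dump(c,open('w5.pkl','wb'))
s=snap('scene')
a=cv2.resize(c['image'][140:300,180:330,::-1],(450,480),interpolation=2)
b=cv2.resize(s['image'][145:225,245:300,::-1],(330,480),interpolation=2)
cv2.imwrite('pics/w5c.png',np.hstack([a,b]))
goal([.569,-.213,.25],0);goal([.569,-.213,.25],-90)
goal([.569,-.213,.25],-20)"
```

```text
time_s: 6.2
ee_pos: [0.5412, 0.019, 0.2338]
eef_rot: [3.136, -0.001, 1.222]
force: [-0.1, 0.0, -0.3]
grip_width: 0.0468
t 6.3 tcp [0.54   0.019  0.2303] q6 0.32 F [ 0.5 -0.4  0. ] row [-0.2081, 0.1066, -0.0196] [-0.0, 0.0003, -0.2223]
t 6.3 tcp [0.54   0.019  0.2303] q6 0.32 F [ 0.5 -0.4  0. ] row [-0.2081, 0.1066, -0.0196] [0.0002, 0.0002, 0.7777]
t 6.3 tcp [0.54   0.019  0.2303] q6 0.32 F [ 0.5 -0.4  0. ] row [-0.2081, 0.1066, -0.0196] [0.0, 0.0003, -0.0001]
```

View pics/w5c.png

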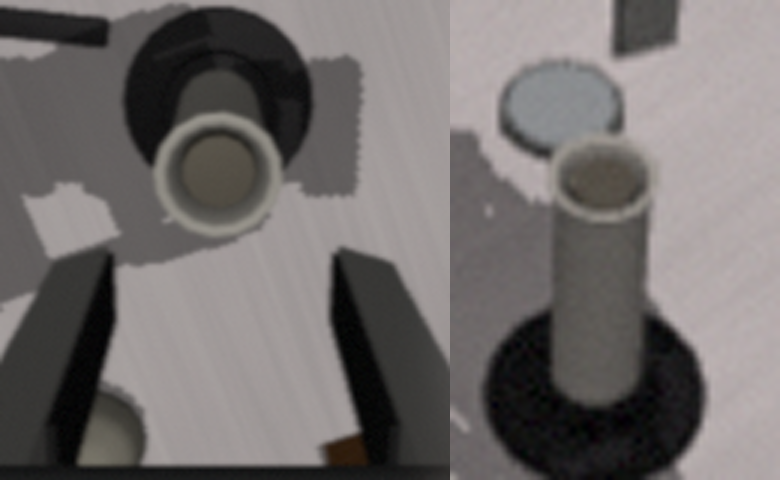

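```bash
python3 -c "
from h import *
import pickle
c=pickle.load(open('w5.pkl','rb'));print(onplane(c,252.5,198,.14))
goal([.5485,-.269,.23],-20)"
```

```text
[0.53992544 0.01895118 0.14      ]
t 6.3 tcp [0.54   0.019  0.2303] q6 0.32 F [ 0.5 -0.4  0. ] row [-0.2677, 0.1065, 0.0004] [0.0, 0.0003, -0.0001]
```

```bash
python3 -m jog '[[-0.04,0.016,0,0,0,0,0.1],[-0.08,0.032,0,0,0,0,0.1],[-0.13,0.05,0,0,0,0,0.1],[-0.18,0.07,0,0,0,0,0.1],[-0.22,0.09,0,0,0,0,0.1],[-0.25,0.1,0,0,0,0,0.1],[-0.268,0.106,0,0,0,0,0.1],[-0.268,0.106,0,0,0,0,0.1],[-0.268,0.106,0,0,0,0,0.1]]'
python3 -c "
from h import *
import pickle
c=snap('wrist','w6.png');pickle.dump(c,open('w6.pkl','wb'))
cv2.imwrite('pics/w6c.png',cv2.resize(c['image'][40:240,160:360,::-1],None,fx=3,fy=3,interpolation=2))
goal([.569,-.213,.22],-20)"
```

```text
time_s: 7.2
ee_pos: [0.5479, -0.2681, 0.2297]
eef_rot: [-3.14, -0.0, 1.222]
force: [-0.2, 0.2, -0.7]
grip_width: 0.0517
t 7.25 tcp [ 0.5481 -0.2677  0.23  ] q6 -0.17 F [-0.1 -0.1 -0.1] row [0.0586, 0.001, 0.01] [-0.0004, 0.0, 0.0006]
```

View pics/w6c.png

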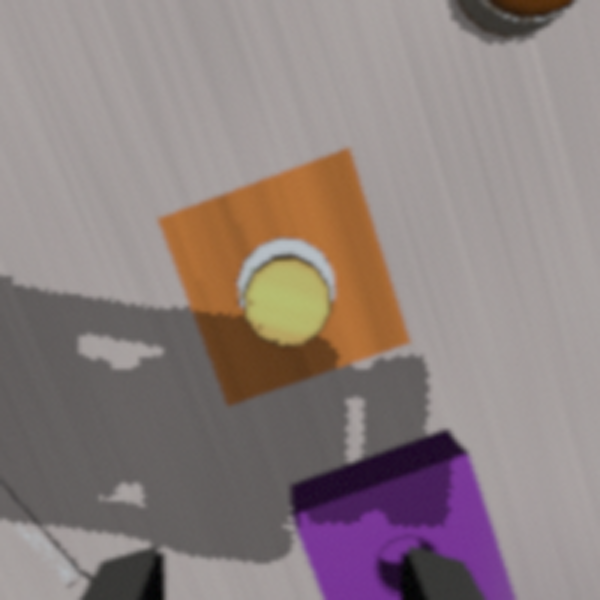

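```bash
python3 -c "
from h import *
import pickle
c=pickle.load(open('w6.pkl','rb'));r=onplane(c,256,140.7,.175);print(r,onplane(c,255.8,132.7,.05))
goal([r[0],r[1],.22],-20);goal([r[0],r[1],.106],-20)"
```

```text
[ 0.56865354 -0.21496508  0.175     ] [ 0.56952912 -0.21414483  0.05      ]
t 7.25 tcp [ 0.5481 -0.2677  0.23  ] q6 -0.17 F [-0.1 -0.1 -0.1] row [0.0566, 0.0014, 0.01] [-0.0004, 0.0, 0.0006]
t 7.25 tcp [ 0.5481 -0.2677  0.23  ] q6 -0.17 F [-0.1 -0.1 -0.1] row [0.0566, 0.0014, 0.124] [-0.0004, 0.0, 0.0006]
```

```bash
python3 -m jog '[[0.04,0.001,0,0,0,0,0.1],[0.057,0.001,0,0,0,0,0.1],[0.057,0.001,0,0,0,0,0.1],[0.057,0.001,0.03,0,0,0,0.1],[0.057,0.001,0.07,0,0,0,0.1],[0.057,0.001,0.11,0,0,0,0.1],[0.057,0.001,0.122,0,0,0,0.1],[0.057,0.001,0.122,0,0,0,0.1],[0.057,0.001,0.122,0,0,0,-0.3],[0.057,0.001,0.122,0,0,0,-0.8],[0.057,0.001,0.122,0,0,0,-0.8],[0.057,0.001,0.122,0,0,0,-0.8],[0.057,0.001,0.122,0,0,0,-0.8]]' 55
python3 -c "
from h import *
import pickle
c=snap('wrist','w7.png');pickle.dump(c,open('w7.pkl','wb'))
goal([.569,-.2145,.108],-20)"
```

```text
time_s: 8.55
ee_pos: [0.5687, -0.2146, 0.109]
eef_rot: [3.141, 0.0, 1.223]
force: [-1.6, 1.0, 6.6]
grip_width: 0.0233
t 8.6 tcp [ 0.5687 -0.2146  0.109 ] q6 -0.07 F [-1.8  0.4  6.6] row [0.0002, 0.0002, 0.001] [0.0004, 0.0001, 0.0006]
```

View pics/w7.png

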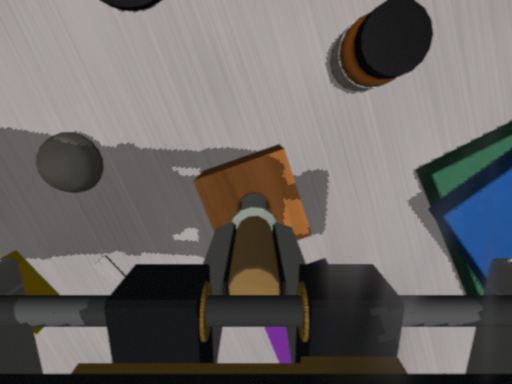

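```bash
python3 -m jog '[[0,0,-0.015,0,0,0,-0.8],[0,0,-0.035,0,0,0,-0.8],[0,0,-0.06,0,0,0,-0.8],[0,0,-0.1,0,0,0,-0.8],[0,0,-0.14,0,0,0,-0.8],[0,0,-0.166,0,0,0,-0.8],[0,0,-0.166,0,0,0,-0.8],[0,0,-0.166,0,0,0,-0.8]]'
python3 -c "
from h import *
import pickle
c=snap('wrist','w8.png');pickle.dump(c,open('w8.pkl','wb'))
s=snap('scene','s8.png')
goal([.5402,.019,.265],-20)"
```

```text
time_s: 9.4
ee_pos: [0.5684, -0.2144, 0.2747]
eef_rot: [3.141, 0.0, 1.223]
force: [0.5, -0.1, -2.7]
grip_width: 0.0235
t 9.5 tcp [ 0.5682 -0.2143  0.2733] q6 -0.07 F [ 0.4  0.5 -2.3] row [0.2098, -0.1058, 0.0085] [-0.0014, 0.0, 0.0007]
```

View pics/w8.png

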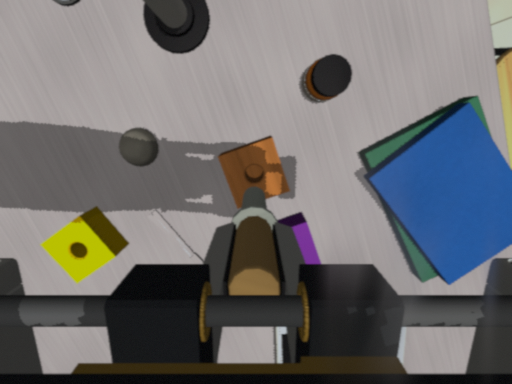

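View pics/s8.png

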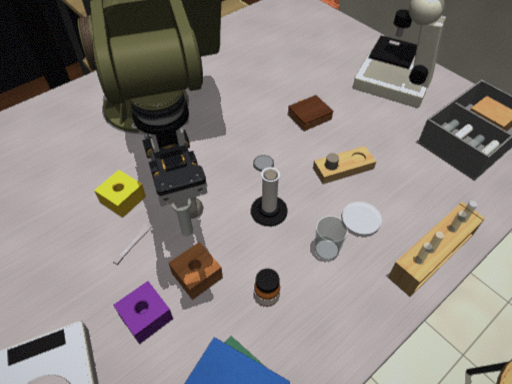

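```bash
python3 -m jog '[[0.03,-0.015,0,-0.001,0,0,-0.8],[0.07,-0.035,0,-0.001,0,0,-0.8],[0.11,-0.055,0,-0.001,0,0,-0.8],[0.15,-0.075,0,-0.001,0,0,-0.8],[0.18,-0.09,0,-0.001,0,0,-0.8],[0.2,-0.1,0,-0.001,0,0,-0.8],[0.21,-0.106,0,-0.001,0,0,-0.8],[0.21,-0.106,0,-0.001,0,0,-0.8],[0.21,-0.106,0.01,-0.001,0,0,-0.8],[0.21,-0.106,0.018,-0.001,0,0,-0.8],[0.21,-0.106,0.018,-0.001,0,0,-0.8]]'
python3 -c "
from h import *
import pickle
c=pickle.load(open('w8.pkl','rb'))
cv2.imwrite('pics/w8c.png',cv2.resize(c['image'][120:240,200:310,::-1],None,fx=5,fy=5,interpolation=2))
c=snap('wrist','w9.png');pickle.dump(c,open('w9.pkl','wb'))
s=snap('scene');t=snap('top')
a=cv2.resize(c['image'][140:240,200:320,::-1],(480,400),interpolation=2)
b=cv2.resize(s['image'][125:225,240:320,::-1],(320,400),interpolation=2)
cv2.imwrite('pics/w9c.png',np.hstack([a,b]))
goal([.5402,.019,.25],-20)"
```

```text
time_s: 10.6
ee_pos: [0.5396, 0.0184, 0.2535]
eef_rot: [-3.138, 0.001, 1.221]
force: [0.2, 0.8, -2.0]
grip_width: 0.0233
t 10.75 tcp [0.5402 0.0188 0.2555] q6 0.32 F [ 0.2  0.4 -2.3] row [0.0002, -0.0001, 0.0055] [-0.0004, 0.0, 0.0002]
```

View pics/w8c.png

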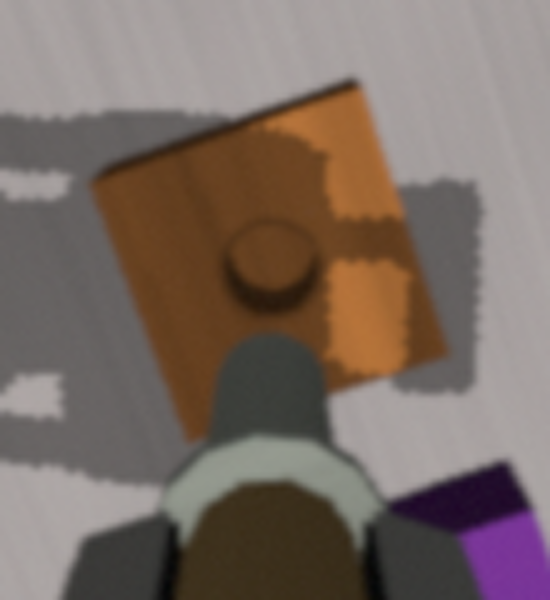

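View pics/w9c.png

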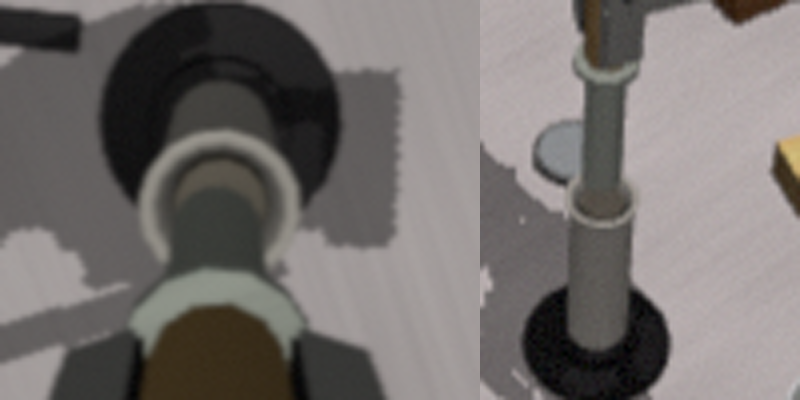

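```bash
python3 -m jog '[[0,0,0.004,0,0,0,-0.8],[0,0,0.007,0,0,0,-0.8],[0,0,0.01,0,0,0,-0.8],[0,0,0.013,0,0,0,-0.8],[0,0,0.015,0,0,0,-0.8],[0,0,0.017,0,0,0,-0.8],[0,0,0.019,0,0,0,-0.8],[0,0,0.021,0,0,0,-0.8],[0,0,0.023,0,0,0,-0.8]]'
python3 -c "
from h import *
goal([.5402,.019,.213],-20)"
```

```text
time_s: 11.65
ee_pos: [0.5403, 0.0188, 0.2329]
eef_rot: [3.141, -0.0, 1.222]
force: [-0.7, 0.8, 2.9]
grip_width: 0.0237
t 11.65 tcp [0.5403 0.0188 0.2329] q6 0.32 F [-0.7  0.8  2.9] row [0.0001, -0.0002, 0.0199] [0.0001, -0.0001, 0.0002]
```

```bash
python3 -m jog '[[0,0,0.002,0,0,0,-0.8],[0,0,0.004,0,0,0,-0.8],[0,0,0.006,0,0,0,-0.8],[0,0,0.008,0,0,0,-0.8],[0,0,0.01,0,0,0,-0.8],[0,0,0.012,0,0,0,-0.8],[0,0,0.014,0,0,0,-0.8],[0,0,0.016,0,0,0,-0.8],[0,0,0.018,0,0,0,-0.8]]'
```

```text
time_s: 12.55
ee_pos: [0.5403, 0.0188, 0.2146]
eef_rot: [3.142, -0.0, 1.222]
force: [-2.1, 0.1, 2.3]
grip_width: 0.0234
```

```bash
python3 -m jog '[[0,0,0.002,0,0,0,-0.8],[0,0,0.004,0,0,0,-0.8],[0,0,0.004,0,0,0,-0.8]]'; python3 -m jog '[[0,0,0.001,0,0,0,-0.8],[0,0,0.002,0,0,0,-0.8]]'
```

```text
time_s: 12.85
ee_pos: [0.5403, 0.0188, 0.2103]
eef_rot: [-3.141, -0.0, 1.222]
force: [-1.0, -0.0, 2.0]
grip_width: 0.0234
time_s: 13.05
ee_pos: [0.5403, 0.0188, 0.2083]
eef_rot: [-3.142, -0.0, 1.222]
force: [-1.4, 0.3, 2.5]
grip_width: 0.0232
```

```bash
python3 -m jog '[[0,0,0.001,0,0,0,-0.8],[0,0,0.002,0,0,0,-0.8]]'
```

```text
time_s: 13.25
ee_pos: [0.5403, 0.0188, 0.2063]
eef_rot: [-3.142, -0.0, 1.222]
force: [-1.3, 0.3, 2.8]
grip_width: 0.0236
```

```bash
python3 -m jog '[[0,0,0.001,0,0,0,-0.8],[0,0,0.002,0,0,0,-0.8]]'
```

```text
time_s: 13.45
ee_pos: [0.5403, 0.0188, 0.2042]
eef_rot: [-3.142, -0.0, 1.222]
force: [-1.0, 0.3, 2.2]
grip_width: 0.0236
```

```bash
python3 -m jog '[[0,0,0.001,0,0,0,-0.8]]'
```

```text
time_s: 13.55
ee_pos: [0.5403, 0.0188, 0.2031]
eef_rot: [-3.142, -0.0, 1.222]
force: [-0.6, -0.4, 2.9]
grip_width: 0.0235
```

```bash
python3 -m jog '[[0,0,0.001,0,0,0,-0.8],[0,0,0.002,0,0,0,-0.8]]'
```

```text
time_s: 13.75
ee_pos: [0.5403, 0.0188, 0.201]
eef_rot: [-3.142, -0.0, 1.222]
force: [-1.8, 0.2, 2.6]
grip_width: 0.023
```

```bash
python3 -m jog '[[0,0,0.001,0,0,0,-0.8],[0,0,0.0015,0,0,0,-0.8]]'
```

```text
time_s: 13.95
ee_pos: [0.5403, 0.0188, 0.1994]
eef_rot: [-3.141, -0.0, 1.222]
force: [-0.5, -0.4, 2.7]
grip_width: 0.0234
```

```bash
python3 -m jog '[[0,0,0.001,0,0,0,-0.8],[0,0,0.0015,0,0,0,-0.8]]'
```

```text
time_s: 14.15
ee_pos: [0.5403, 0.0188, 0.1977]
eef_rot: [-3.141, -0.0, 1.222]
force: [-1.2, -0.5, 2.7]
grip_width: 0.0232
```

```bash
python3 -m jog '[[0,0,0.001,0,0,0,-0.8],[0,0,0.0015,0,0,0,-0.8]]'
```

```text
time_s: 14.35
ee_pos: [0.5403, 0.0188, 0.1961]
eef_rot: [-3.141, -0.0, 1.222]
force: [-0.8, 0.4, 3.2]
grip_width: 0.0236
```

```bash
python3 -m jog '[[0,0,0.001,0,0,0,-0.8],[0,0,0.0015,0,0,0,-0.8]]'
```

```text
time_s: 14.55
ee_pos: [0.5403, 0.0188, 0.1945]
eef_rot: [-3.141, -0.0, 1.222]
force: [-1.0, -0.5, 2.4]
grip_width: 0.0237
```

```bash
python3 -m jog '[[0,0,0.001,0,0,0,-0.8],[0,0,0.0015,0,0,0,-0.8]]'
```

```text
time_s: 14.75
ee_pos: [0.5403, 0.0188, 0.1929]
eef_rot: [-3.141, -0.0, 1.222]
force: [-1.1, 0.3, 2.8]
grip_width: 0.0237
```

```bash
python3 -m jog '[[0,0,0.001,0,0,0,-0.8],[0,0,0.0015,0,0,0,-0.8]]'
```

```text
time_s: 14.95
ee_pos: [0.5403, 0.0188, 0.1913]
eef_rot: [-3.141, -0.0, 1.222]
force: [-1.5, -0.1, 2.5]
grip_width: 0.0236
```

```bash
python3 -m jog '[[0,0,0.001,0,0,0,-0.8],[0,0,0.0015,0,0,0,-0.8]]'
```

```text
time_s: 15.15
ee_pos: [0.5403, 0.0188, 0.1897]
eef_rot: [-3.141, -0.0, 1.222]
force: [-0.2, -0.4, 2.3]
grip_width: 0.0238
```

```bash
python3 -m jog '[[0,0,0.001,0,0,0,-0.8],[0,0,0.0015,0,0,0,-0.8]]'
```

```text
time_s: 15.35
ee_pos: [0.5403, 0.0188, 0.1881]
eef_rot: [-3.141, -0.0, 1.222]
force: [-0.8, 0.3, 3.0]
grip_width: 0.0238
```

```bash
python3 -m jog '[[0,0,0.001,0,0,0,-0.8],[0,0,0.0015,0,0,0,-0.8]]'; python3 -c "
from h import *
s=snap('scene')
cv2.imwrite('pics/s10.png',cv2.resize(s['image'][145:245,220:320,::-1],(500,500),interpolation=2))"
```

```text
time_s: 15.55
ee_pos: [0.5404, 0.0188, 0.1871]
eef_rot: [3.141, -0.0, 1.222]
force: [-2.2, 0.1, 10.9]
grip_width: 0.0235
```

View pics/s10.png

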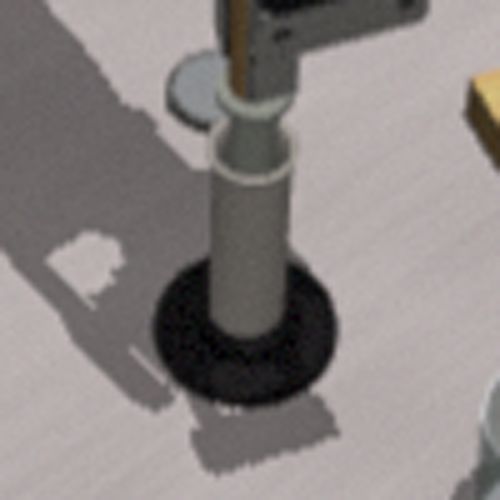

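```bash
python3 -m jog '[[0,0,0.001,0,0,0,-0.8],[0,0,0.001,0,0,0,-0.8]]'
```

```text
time_s: 15.8
ee_pos: [0.5405, 0.0188, 0.187]
eef_rot: [3.141, -0.001, 1.222]
force: [-3.6, 0.1, 10.6]
grip_width: 0.0234
```

```bash
python3 -m jog '[[0,0,0.0015,0,0,0,-0.8],[0,0,0.0015,0,0,0,-0.8]]'
```

```text
time_s: 16.0
ee_pos: [0.5406, 0.0188, 0.1866]
eef_rot: [3.14, -0.001, 1.222]
force: [-5.7, 1.1, 14.4]
grip_width: 0.0234
```

```bash
python3 -m jog '[[0,-0.0003,0.0011,0,0,0,-0.8],[0,-0.0003,0.0011,0,0,0,-0.8],[0,-0.0003,0.0011,0,0,0,-0.8],[0,-0.0003,0.0011,0,0,0,-0.8]]'
```

```text
time_s: 16.4
ee_pos: [0.5404, 0.0189, 0.1866]
eef_rot: [3.139, -0.001, 1.222]
force: [-4.6, 0.0, 14.0]
grip_width: 0.0235
```

```bash
python3 -m jog '[[0,-0.0002,0.0011,0,0,0,-0.8],[0,-0.0002,0.0011,0,0,0,-0.8],[0,-0.0002,0.0011,0,0,0,-0.8],[0,-0.0002,0.0011,0,0,0,-0.8],[0,-0.0002,0.0011,0,0,0,-0.8],[0,-0.0002,0.0011,0,0,0,-0.8]]'
```

```text
time_s: 17.0
ee_pos: [0.5403, 0.0189, 0.1866]
eef_rot: [3.138, -0.001, 1.222]
force: [-4.6, 0.8, 12.7]
grip_width: 0.0233
```

```bash
python3 -m jog '[[0,0,-0.005,0,0,0,-0.8],[0,0,-0.02,0,0,0,-0.8],[0,0,-0.04,0,0,0,-0.8],[0,0,-0.06,0,0,0,-0.8],[0,0,-0.08,0,0,0,-0.8],[0,0,-0.092,0,0,0,-0.8],[0,0,-0.092,0,0,0,-0.8],[0,0,-0.092,0,0,0,-0.8]]'
python3 -c "
from h import *
import pickle
c=pickle.load(open('w8.pkl','rb'));print(onplane(c,254.2,173.2,.05))
goal([.5687,-.2146,.272],-20)"
```

```text
time_s: 17.8
ee_pos: [0.5398, 0.019, 0.2776]
eef_rot: [3.139, -0.001, 1.222]
force: [-0.4, 0.2, -2.5]
grip_width: 0.0234
[ 0.56880127 -0.2141094   0.05      ]
t 17.8 tcp [0.5398 0.019  0.2776] q6 0.32 F [-0.4  0.2 -2.5] row [-0.2096, 0.107, 0.0057] [0.0017, -0.0005, 0.0003]
```

```bash
python3 -m jog '[[-0.03,0.015,0,0.002,0,0,-0.8],[-0.07,0.035,0,0.002,0,0,-0.8],[-0.11,0.055,0,0.002,0,0,-0.8],[-0.15,0.075,0,0.002,0,0,-0.8],[-0.18,0.09,0,0.002,0,0,-0.8],[-0.2,0.1,0,0.002,0,0,-0.8],[-0.21,0.107,0,0.002,0,0,-0.8],[-0.21,0.107,0.05,0.002,0,0,-0.8],[-0.21,0.107,0.09,0.002,0,0,-0.8],[-0.21,0.107,0.1,0.002,0,0,-0.8],[-0.21,0.107,0.1,0.002,0,0,-0.8]]'
python3 -c "
from h import *
import pickle
c=snap('wrist','w11.png');s=snap('scene')
a=cv2.resize(c['image'][120:240,200:310,::-1],(440,480),interpolation=2)
b=cv2.resize(s['image'][200:300,160:235,::-1],(360,480),interpolation=2)
cv2.imwrite('pics/w11c.png',np.hstack([a,b]))
goal([.5687,-.2143,.162],-20)"
```

```text
time_s: 18.9
ee_pos: [0.5686, -0.2143, 0.1767]
eef_rot: [-3.138, -0.001, 1.223]
force: [0.3, -0.2, -1.5]
grip_width: 0.0233
t 19.0 tcp [ 0.5697 -0.2149  0.1798] q6 -0.07 F [ 0.6 -0.3 -2.6] row [0.0002, -0.0012, 0.0178] [0.0014, -0.0004, 0.0006]
```

View pics/w11c.png

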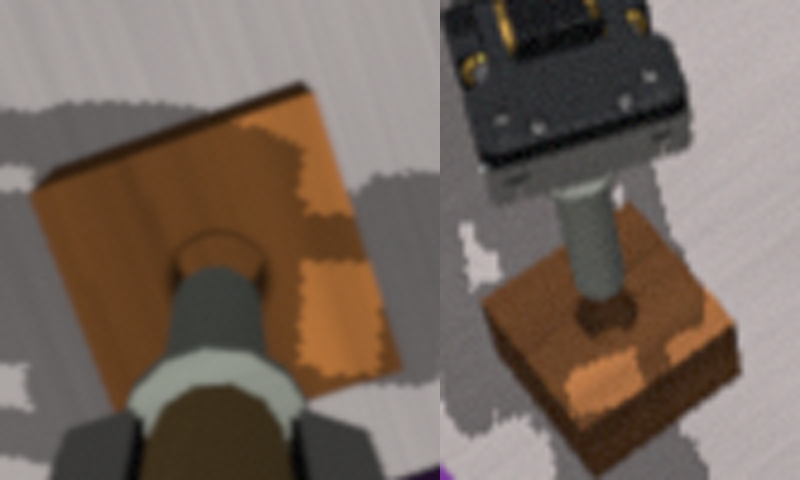

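```bash
python3 -m jog '[[0,-0.001,0.008,0.001,0,0,-0.8],[0,-0.001,0.018,0.001,0,0,-0.8],[0,-0.001,0.024,0.001,0,0,-0.8],[0,-0.001,0.024,0.001,0,0,-0.8],[0,-0.001,0.027,0.001,0,0,-0.8],[0,-0.001,0.031,0.001,0,0,-0.8],[0,-0.001,0.035,0.001,0,0,-0.8],[0,-0.001,0.039,0.001,0,0,-0.8]]'
python3 -c "
from h import *
goal([.5687,-.2143,.109],-20)"
```

```text
time_s: 19.8
ee_pos: [0.5689, -0.2146, 0.1405]
eef_rot: [3.141, -0.001, 1.223]
force: [-0.1, -0.3, -2.8]
grip_width: 0.0236
t 19.8 tcp [ 0.5689 -0.2146  0.1405] q6 -0.07 F [-0.1 -0.3 -2.8] row [0.0002, -0.0003, 0.0315] [0.0004, -0.0004, 0.0006]
```

In the hole, no resistance. Go down to just above the bottom.

```bash
python3 -m jog '[[0,0,0.004,0,0,0,-0.8],[0,0,0.009,0,0,0,-0.8],[0,0,0.014,0,0,0,-0.8],[0,0,0.019,0,0,0,-0.8],[0,0,0.024,0,0,0,-0.8],[0,0,0.028,0,0,0,-0.8],[0,0,0.0295,0,0,0,-0.8],[0,0,0.0295,0,0,0,-0.8]]'
```

```text
time_s: 20.6
ee_pos: [0.5688, -0.2146, 0.1107]
eef_rot: [3.141, -0.001, 1.223]
force: [0.1, 0.9, -1.6]
grip_width: 0.0238
```

```bash
python3 -m jog '[[0,0,0.001,0,0,0,-0.8],[0,0,0.001,0,0,0,-0.8]]'
```

```text
time_s: 20.8
ee_pos: [0.5689, -0.2146, 0.1098]
eef_rot: [3.141, -0.001, 1.223]
force: [0.1, -0.3, -2.0]
grip_width: 0.0235
```

```bash
python3 -m jog '[[0,0,0.001,0,0,0,-0.8],[0,0,0.0015,0,0,0,-0.8]]'
```

```text
time_s: 21.0
ee_pos: [0.5691, -0.2147, 0.109]
eef_rot: [3.14, -0.001, 1.223]
force: [-3.2, 1.2, 8.5]
grip_width: 0.0236
```

Bottomed at 0.109, as at pick-up. Release and rise.

```bash
python3 -m jog '[[0,0,0,0,0,0,-0.4],[0,0,0,0,0,0,-0.2],[0,0,0,0,0,0,0],[0,0,0,0,0,0,0.1],[0,0,0,0,0,0,0.1],[0,0,-0.03,0,0,0,0.1],[0,0,-0.07,0,0,0,0.1],[0,0,-0.11,0,0,0,0.1],[0,0,-0.13,0,0,0,0.1],[-0.05,0,-0.13,0,0,0,0.1],[-0.06,0,-0.13,0,0,0,0.1],[-0.06,0,-0.13,0,0,0,0.1],[-0.06,0,-0.13,0,0,0,0.1]]'
python3 -c "
from h import *
import pickle
c=snap('wrist','w12.png');s=snap('scene','s12.png');t=snap('top','t12.png')
pickle.dump(s,open('s12.pkl','wb'))
a=cv2.resize(c['image'][40:240,160:340,::-1],(360,400),interpolation=2)
b=cv2.resize(s['image'][140:300,160:310,::-1],(375,400),interpolation=2)
cv2.imwrite('pics/w12c.png',np.hstack([a,b]))
goal([.5404,-.05,.24],-20)"
```

```text
time_s: 22.3
ee_pos: [0.5485, -0.2706, 0.2386]
eef_rot: [3.141, -0.001, 1.222]
force: [-0.1, 1.4, 0.2]
grip_width: 0.0518
t 22.45 tcp [ 0.5488 -0.2701  0.2388] q6 -0.17 F [ 0.4  0.1 -0.2] row [0.2041, -0.0828, -0.0011] [0.0006, -0.0005, 0.0013]
```

View pics/w12c.png

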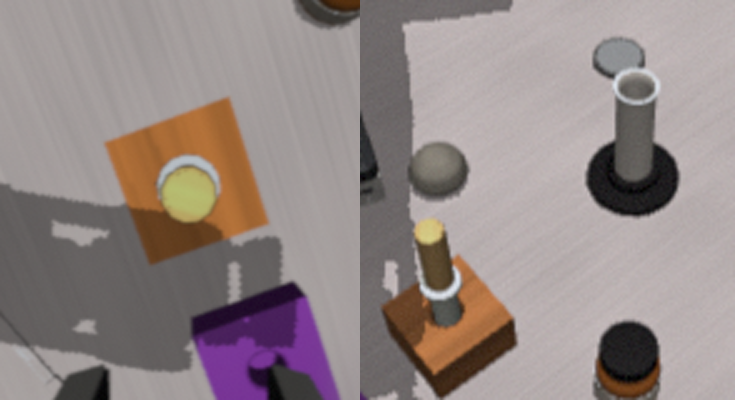

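View pics/t12.png

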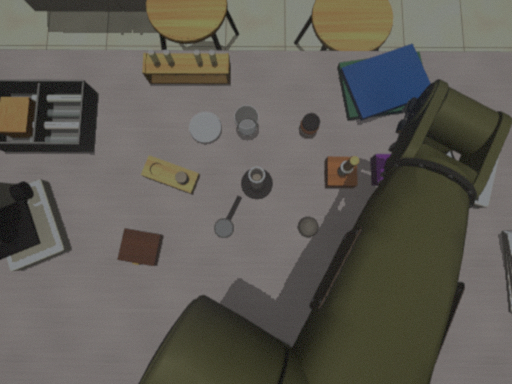

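```bash
python3 -m jog '[[0.05,-0.015,0,0,0,0,0.1],[0.09,-0.03,0,0,0,0,0.1],[0.13,-0.05,0,0,0,0,0.1],[0.17,-0.065,0,0,0,0,0.1],[0.2,-0.083,0,0,0,0,0.1],[0.2,-0.083,0,0,0,0,0.1],[0.2,-0.083,0,0,0,0,0.1]]'
python3 -c "
from h import *
c=snap('wrist','w13.png');t=c['image']
m=proj(c,[.5402,.019,.14]);print(m)
for z in (.14,.09,.087,.1):
  a=proj(c,[.5402,.019,z]);b=proj(c,[.5402-.0125*.94,.019+.0125*.34,z]);print(z,np.round(a,1),'r',np.round(np.hypot(a[0]-b[0],a[1]-b[1]),1))
x,y=int(m[0])-40,int(m[1])-35
print(x,y);cv2.imwrite('pics/w13c.png',cv2.resize(t[y:y+70,x:x+80,::-1],(640,560),interpolation=2))
print(status.get_obs()['time_s'])"
```

```text
time_s: 23.15
ee_pos: [0.5388, -0.0529, 0.2391]
eef_rot: [3.14, -0.001, 1.226]
force: [-0.3, -0.0, 0.2]
grip_width: 0.0518
(np.float64(229.36134047005203), np.float64(125.4772042985582))
0.14 [229.4 125.5] r 13.4
0.09 [233.  124.7] r 11.4
0.087 [233.2 124.6] r 11.3
0.1 [232.4 124.8] r 11.7
189 90
23.2
```

View pics/w13c.png

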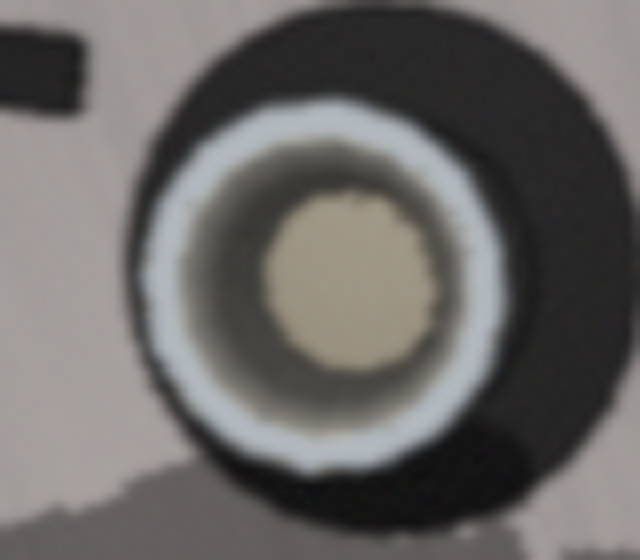

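```bash
python3 -c "
from h import *
print(status.get_obs()['joint_vel'].round(3),status.get_obs()['force'].round(1));print(ctrl.hand_in())"
```

```text
[-0.025  0.008 -0.004  0.    -0.001 -0.001] [ 0.1 -0.7 -0.2]
the job is handed in; nothing more can be done
None
```

I put the slim core in the tube, pushed both cores to the floor with the ramrod, put the ramrod back in its stand, and handed the job in at about 23 s.

- **Pushing:** the drag stayed at about 5 N on the way down. The force then rose sharply with the rod's foot about 52 mm below the mouth, at the deep end of the stated range.
- **Pressing:** I held there for about 1 s at 15–16.6 N, after correcting the readings by 2.2 N for the rod's weight. No reading came near 30 N, but force is only reported at the end of each move.
- **Ramrod:** it bottomed in the stand at the same tool height as when I picked it up (0.109 m). The camera shows it upright and fully down.
- **Last checks:** the close view into the tube shows the slim core's top whole and about 50 mm down. In the top view the wide core and the bystanders it shows are where they were. The arm hid the tweezers in that view, so I did not check them separately.
- **Disagreements:** the cameras differed by 2–6 mm on some positions, so I used the close wrist views for those. While pressing there was a side force of up to about 6 N on the rod, which I partly trimmed out.

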